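Clear the bathroom ledge of tile chips and lay out the soaps

TASK

Get the oak ledge ready for guests: first sweep all the tile chips along it with the orange scraper into the blue tray at its end, never picking at chips on the ledge with the fingers and not leaning hard on the oak. Stand the scraper upright in the middle of the black mat, and, once the ledge is clear, lay every bar of soap on it lengthwise in a single row along its middle, all on the board with a visible gap (about a centimetre or more) between bars. Leave the bottles, glasses and other things alone.

Things in the scene. Friction and masses are not known exactly. Their poses are not given: they have to be found in the camera images.
- ledge: Narrow ledge: level oak board 70 mm deep (own x), 440 mm long (own y), 20 mm thick, top 75 mm above the counter (own z = 0.075), overhanging a tiled plinth 50 mm deep, 370 mm long. Fixed; its place and angle differ each time. Origin: centre of the plinth's underside, on the counter.
- tray: Blue open catch tray, 140 x 140 mm, 40 mm high, walls and floor 5 mm, fixed at one end of the ledge (+y or -y, it varies), its sides parallel to the ledge's; its near wall is tucked 5 mm under the board, so things pushed off that end fall in. Its centre is 65 mm beyond the board's end. Origin: centre of its underside.
- mat: Black ribbed rubber mat 130 x 130 mm, 6 mm thick, fixed on the counter at the other end of the ledge, sides parallel to the ledge's; its centre is 65 mm beyond that end of the board. Origin: centre of its underside.
- scraper: Orange block on a black rubber foot, loose, upright, 0.2 kg. 36 mm thick along own x (sweep direction, and width to grip), 90 mm wide (own y), 66 mm high. At both y ends, cheeks 20 mm high and 6 mm wide reach 34 mm past both faces, 78 mm apart inside: wider than the board, they keep the chips in. Same both ways round; sweep just clear of or lightly on the oak. Origin: underside centre.
- bar1: Bar of soap, olive green with a white paper band, 70 mm long (own x) by 44 x 44 mm, 0.2 kg, lying on the counter in front of the ledge at any angle. Origin: its centre. Any long side may be up. Three or four bars are present; absent ones read None.
- bar2: Bar of soap, cream with a white paper band, 70 mm long (own x) by 44 x 44 mm, 0.2 kg, lying on the counter in front of the ledge at any angle. Origin: its centre. Any long side may be up. Three or four bars are present; absent ones read None.
- bar3: Bar of soap, honey yellow with a white paper band, 70 mm long (own x) by 44 x 44 mm, 0.2 kg, lying on the counter in front of the ledge at any angle. Origin: its centre. Any long side may be up. Three or four bars are present; absent ones read None.
- bar4: Bar of soap, dusky mauve with a white paper band, 70 mm long (own x) by 44 x 44 mm, 0.2 kg, lying on the counter in front of the ledge at any angle. Origin: its centre. Any long side may be up. Three or four bars are present; absent ones read None.
- chip1: Loose red tile chip, about 24 x 20 x 12 mm, 18 g, lying on the board of the ledge. Origin: its centre. Three to five chips are present; absent ones read None.
- chip2: Loose white tile chip, about 24 x 20 x 12 mm, 18 g, lying on the board of the ledge. Origin: its centre. Three to five chips are present; absent ones read None.
- chip3: Loose red tile chip, about 24 x 20 x 12 mm, 18 g, lying on the board of the ledge. Origin: its centre. Three to five chips are present; absent ones read None.
- chip4: Loose white tile chip, about 24 x 20 x 12 mm, 18 g, lying on the board of the ledge. Origin: its centre. Three to five chips are present; absent ones read None.
- chip5: Loose red tile chip, about 24 x 20 x 12 mm, 18 g, lying on the board of the ledge. Origin: its centre. Three to five chips are present; absent ones read None.
- pump1: Amber pump bottle, 56 mm across, 175 mm high, at the side of the work area. Bystander, leave alone. Origin: centre of its underside.
- pump2: Green pump bottle, 56 mm across, 175 mm high, at the side of the work area. Bystander, leave alone. Origin: centre of its underside.
- tumbler1: Glass tumbler, 72 mm across, 75 mm high, behind the ledge. Bystander, leave alone. Origin: centre of its underside.
- tumbler2: Glass tumbler, 72 mm across, 75 mm high, behind the ledge. Bystander, leave alone. Origin: centre of its underside.
- tissues: White box of tissues 110 x 120 x 70 mm, behind the ledge. Bystander, leave alone. Origin: centre of its underside.
- creamjar: Low cream jar with blue lid, 56 mm across, 45 mm high, behind the ledge. Bystander, leave alone. Origin: centre of its underside.
- brush: Wooden nail brush 40 x 100 x 30 mm, behind the ledge. Bystander, leave alone. Origin: centre of its underside.
There are look-alikes about, which are no part of the job. What is meant by the mat is not brown or red, and is the larger of those in its own colour.

How it is judged:
By the outcome, as a careful person would: the job done as asked, in the order asked, and still so for the second after the job is handed in, with the robot touching nothing.
Of bar1, bar2, bar3, bar4 only 3 to 4 are there at a start; the rules pass over those that are not, and their reading is None.
Of chip1, chip2, chip3, chip4, chip5 only 3 to 5 are there at a start; the rules pass over those that are not, and their reading is None.
At some moment in a run one of bar1, bar2, bar3, bar4 may be knocked a few centimetres aside while the robot is not near it.
It also fails if it takes over 208 s, if anything falls off the work surface, if the arm or the gripper's body presses on something with over 40 N, if the wrist force passes 120 N, or if a joint passes its speed limit or range.

ROBOT

A 7-joint arm with a two-finger parallel gripper is mounted at the origin on the work surface. World frame = base frame: x ahead of the robot, y to its left, z up, the work surface at z = 0. Lengths are in m, angles in rad, forces in N, time in s.
With the tool pointing down it reaches from about 0.425 to 0.95 m from the base axis. Payload 4.7 kg.
Tool frame: the origin (TCP) lies midway between the tips of the shut fingers; the grasp point (between the pads) lies 19 mm behind it (manip.pinch_z is the distance from the TCP to the grasp point, in m); z points along the fingers, y is the line along which they close (so a half turn about z gives the same grasp; the last joint's range is limited). The gripper opens to 87 mm and grips with 3 to 60 N. Pads are 19 mm wide; open, the fingers measure 117 mm over their backs; the gripper's body (75 mm by 190 mm) begins 51 mm behind the grasp point.
Start: joints at [-1.239, 0.469, -0.049, 1.532, 0.024, 1.141, -0.082], TCP at [0.238, 0.632, 0.223] pointing down, gripper open.
Joint ranges: [-2.59, 2.59], [-0.33, 1.99], [-1.39, 1.29], [0.1, 2.45], [-1.04, 4.18], [0.21, 1.99], [-2.66, 2.66]. Speed limits (rad/s): [2.57, 2.57, 3.14, 3.14, 3.14, 3.14, 3.14].

INTERFACE

Orientations are given as a unit quaternion [w, x, y, z].
In Python, from cell import manip gives the robot as it stands.
- The arm moves only by the tool step_arm, never from a script. Its argument "steps" is one flat list of numbers, 7 for each row, row after row: the turn, a rotation vector about the tool's x, y, z in rad, then the shift along the tool's x, y, z in mm, then the opening, from -1 (shut) to 1 (fully open). In form: [wx, wy, wz, dx, dy, dz, claw, wx, wy, wz, dx, dy, dz, claw, ...]. A call has 1 to 5 rows; each row is the pose to reach, as a shift and turn from the pose commanded when the call began, along the tool's axes at that moment; what a row does not reach only later rows make up. A row lasts 1/10 s, in which the tool goes at most 50 mm and 8.59 degrees, less where a joint would pass 70% of its speed; a pose out of reach is approached as far as the arm can. A call with a gripper value outside its range is refused whole. The fingers move at their own pace and stop on an object; "squeeze" is the grip in N (left out, the last holds). Time passes only in rows, so rows that repeat a pose let the fingers close. It gives the time, the measured TCP pose, the force, the opening and the grip force at its end, in the units of the state.
- manip.get_state(): the state, without advancing time (a new reading comes with each control period).
- manip.grab_frame(name): name is "scene" or "side" or "wrist"; returns a dict with "img" (400x640x3 uint8, blue, green, red), "K" (3x3 intrinsics, pixels), "R" (3x3) and "t" (3): a world point X has camera coordinates R X + t. Camera axes: x right, y down, z forward; pixel columns grow to the right and rows downward; lengths in m; the calibration is good to about 2 mm. A picture is of the moment at which its call begins. There is no depth.
- manip.close_job(): hands the job in; it is judged then, once.
The state is a dict: "time_s": time; "joint_positions": joint angles; "qvel": joint speeds; "joint_efforts": joint torques, N m; "tcp_pos": TCP position; "ee_rot": TCP orientation; "contact_force": force on the tool from outside, world axes, zero at the start; "wrist_torque": the same for the moment, N m; "grip_width": finger opening in m; "grasp_force": force on a finger pad.
Only numpy, scipy, OpenCV 4.12 (cv2) and the standard library are available. Lean on these libraries where they do the work, as an engineer would, in place of code of your own. Each camera call takes 0.05 s, during which the arm holds its last target. There are 200 camera calls.

## Working session

There is one attempt and no reset: what is moved stays moved. The work goes in short steps, Python scripts to look and compute and a tool call to move; the robot and the scene stay as the last step left them, time stands still between calls to the robot, and variables do not carry over. Pictures are saved under pics/ and viewed, at most 14 in all, crops included, and the job is handed in when it is done.

Besides the shell and the picture viewer there is one more tool, called after "Call:" as name(argument=value, ...), one argument or row to a line, values as JSON. step_arm: Moves the arm, as the interface text tells. Its arguments: {"type":"object","properties":{"steps":{"type":"array"},"squeeze":{"type":"number"}},"required":["steps"]}

```bash
mkdir -p pics; ls; python3 - <<'E'
from cell import manip
import cv2
print(manip.get_state(), manip.pinch_z)
for n in ("scene","side","wrist"):
    f=manip.grab_frame(n); cv2.imwrite(f"pics/{n}0.png",f["img"]); print(n,f["K"].tolist(),f["R"].round(4).tolist(),f["t"].round(4).tolist())
E
```

```text
pics
{'time_s': 0.0, 'joint_positions': array([-1.23885897,  0.46948354, -0.0485865 ,  1.53368163,  0.02411784,
        1.14100275, -0.08230747]), 'qvel': array([ 9.46074682e-04, -1.60981151e-03,  1.55395236e-04, -6.31435610e-04,
       -1.31453611e-03,  5.58484426e-05, -9.36776073e-04]), 'joint_efforts': array([-6.63697210e-04, -5.07979846e+01, -8.01755511e-02, -2.36156130e+01,
       -6.11549593e-02,  3.81416373e-02,  1.82315712e-04]), 'tcp_pos': array([0.23810314, 0.63097209, 0.22147624]), 'ee_rot': array([-1.32641262e-04,  1.79429674e-01,  9.83770300e-01, -9.85621724e-04]), 'contact_force': array([-0.81777055, -0.37031859,  0.10479474]), 'wrist_torque': array([ 0.05087031, -0.02994623, -0.04535245]), 'grasp_force': 0.0, 'grip_width': 0.0870936637890109} 0.0187
scene [[416.2198760141345, 0.0, 319.6270752551284], [0.0, 416.2198760141345, 196.48579578272688], [0.0, 0.0, 1.0]] [[0.3254, 0.9455, 0.0096], [0.6379, -0.212, -0.7404], [-0.698, 0.247, -0.6721]] [-0.2931, -0.2838, 2.107]
side [[457.1973072779422, 0.0, 321.7277441223609], [0.0, 457.1973072779422, 197.5217854078528], [0.0, 0.0, 1.0]] [[0.8749, -0.4841, 0.014], [-0.3141, -0.5892, -0.7445], [0.3687, 0.6469, -0.6675]] [-0.484, 0.2983, 1.2986]
wrist [[325.7789183551166, 0.0, 318.9501687450829], [0.0, 325.7789183551166, 199.4592443909371], [0.0, 0.0, 1.0]] [[0.3528, 0.9357, -0.0019], [0.9069, -0.3415, 0.2469], [0.2304, -0.0889, -0.969]] [-0.6738, -0.0306, 0.3905]
```

View pics/scene0.png

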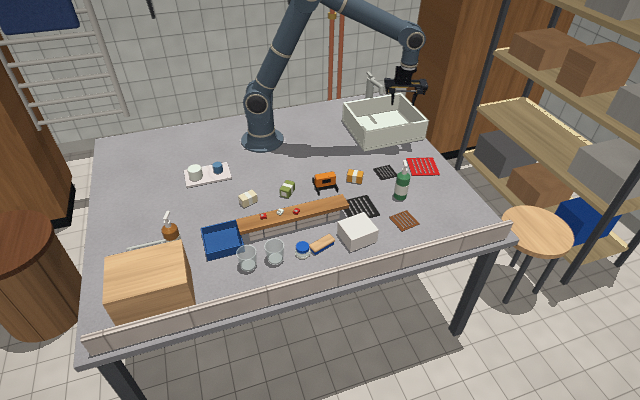

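View pics/side0.png

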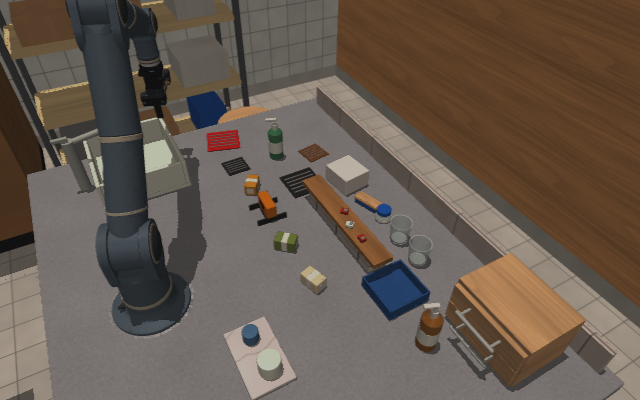

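The scene view shows the tray (221,239), ledge (240,225)–(348,203), mat (361,207), scraper (325,182), bars cream (248,199), olive (287,188) and yellow (355,176), and three chips (263,215), (280,211) and (296,210). The side view shows the same things. I'll zoom in on both.

```bash
cat > h.py <<'E'
import numpy as np, cv2
from cell import manip
def cast(f,uv,z):
    uv=np.atleast_2d(np.asarray(uv,float)); d=np.c_[uv,np.ones(len(uv))]@np.linalg.inv(f["K"]).T@f["R"]
    c=-f["R"].T@f["t"]; return c+d*((z-c[2])/d[:,2])[:,None]
def proj(f,X):
    q=np.atleast_2d(X)@f["R"].T+f["t"]; q=q@f["K"].T; return q[:,:2]/q[:,2:]
def mask(f,lo,hi,roi=None):
    m=cv2.inRange(cv2.cvtColor(f["img"],cv2.COLOR_BGR2HSV),lo,hi)
    if roi:
        k=np.zeros_like(m);x0,y0,x1,y1=roi;k[y0:y1,x0:x1]=255;m&=k
    return m
def blobs(m,amin=20):
    n,l,s,c=cv2.connectedComponentsWithStats(m)
    return [(s[i,4],c[i].round(1).tolist(),s[i,:4].tolist(),l==i) for i in range(1,n) if s[i,4]>=amin]
E
python3 - <<'E'
import cv2,numpy as np,pickle
from h import *
F={n:manip.grab_frame(n) for n in("scene","side")}
pickle.dump(F,open("F0.pkl","wb"))
a=cv2.resize(F["side"]["img"][150:330,220:430],None,fx=3.8,fy=3.3,interpolation=cv2.INTER_CUBIC)
b=cv2.resize(F["scene"]["img"][155:275,190:390],None,fx=4,fy=4,interpolation=cv2.INTER_CUBIC)
cv2.imwrite("pics/a.png",a);cv2.imwrite("pics/b.png",b)
hs=cv2.cvtColor(F["side"]["img"],cv2.COLOR_BGR2HSV)
for p in [(330,200),(370,245),(345,210),(362,238),(349,224),(268,205),(286,242),(308,275),(250,180),(395,285),(300,180),(250,190)]: print(p,hs[p[1],p[0]])
E
```

```text
(330, 200) [ 14 159 130]
(370, 245) [ 14 160 126]
(345, 210) [ 19  38 115]
(362, 238) [ 18  39 117]
(349, 224) [ 28  28 127]
(268, 205) [ 13 222 180]
(286, 242) [ 24  48 165]
(308, 275) [ 22  58 185]
(250, 180) [ 27  30 185]
(395, 285) [108 161 103]
(300, 180) [ 0 15 33]
(250, 190) [ 12  36 107]
```

View pics/a.png

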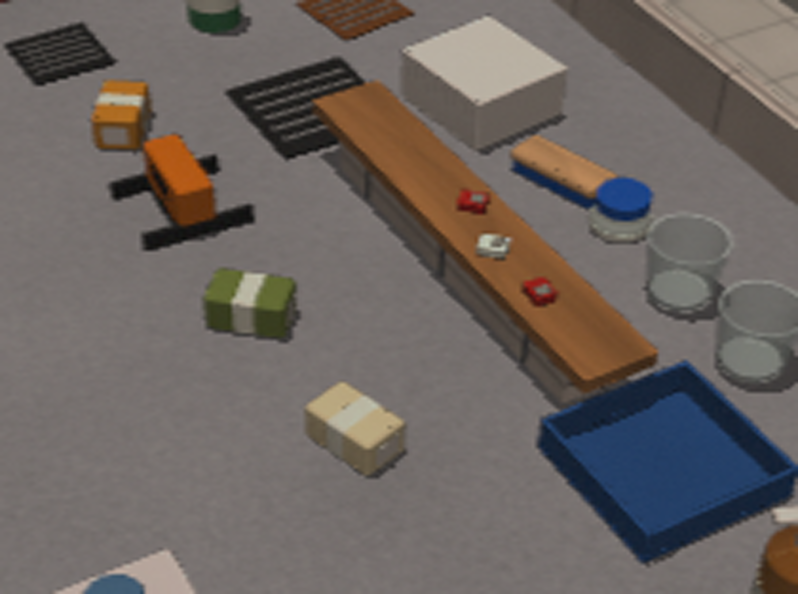

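View pics/b.png

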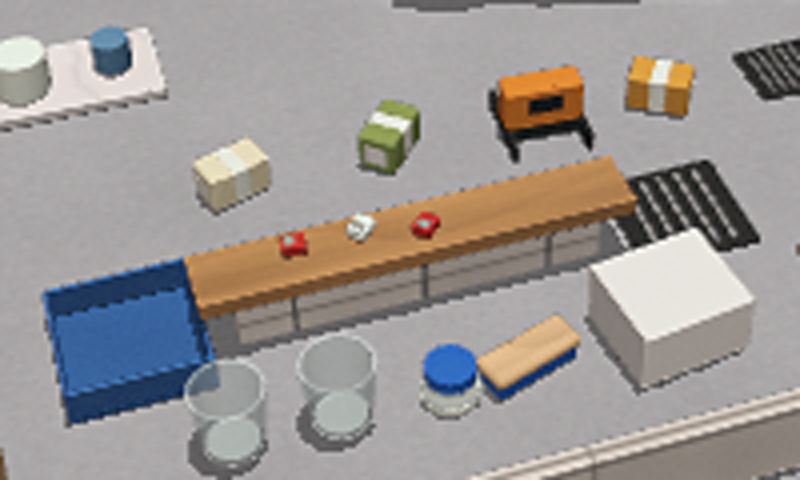

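The zoomed views show the board top, its four corners, and each bar clearly. The side crop has the board corners at about (315,101), (376,83), (656,352), (592,380). I'll cast those and the tray and mat corners.

```bash
python3 - <<'E'
import pickle
from h import *
F=pickle.load(open("F0.pkl","rb"));np.set_printoptions(precision=4,suppress=True)
S=lambda p:np.array(p)/[3.8,3.3]+[220,150]-.36
C=lambda p:np.array(p)/4+[190,155]-.38
s,c=F["side"],F["scene"]
print("board side",cast(s,S([(315,101),(376,83),(656,352),(592,381)]),.075)[:,:2])
print("board scene",cast(c,C([(187,260),(610,158),(634,197),(202,300)]),.075)[:,:2])
print("tray side",cast(s,S([(685,364),(797,473),(647,553),(540,432)]),.04)[:,:2])
print("tray scene",cast(c,C([(44,292),(184,262),(213,355),(70,392)]),.04)[:,:2])
print("mat side",cast(s,S([(228,94),(337,59),(290,157)]),.006)[:,:2])
print("mat scene",cast(c,C([(710,160),(760,240)]),.006)[:,:2])
for n,roi in(("side",(225,160,340,310)),("scene",(235,160,365,210))):
  f=F[n]
  for nm,lo,hi in(("orange",(5,200,90),(17,255,255)),("yellow",(14,140,90),(22,255,255)),("olive",(28,80,40),(45,255,255)),("cream",(18,50,110),(30,130,255))):
    b=max(blobs(mask(f,lo,hi,roi),5),key=lambda b:b[0],default=None)
    if b: print(n,nm,b[:3],cast(f,b[1],.022)[0,:2])
  print([b[:3] for b in blobs(mask(f,(165,120,60),(180,255,255))|mask(f,(0,180,60),(4,255,255)),3)])
E
```

```text
board side [[ 0.5867  0.201 ]
 [ 0.6506  0.2012]
 [ 0.6596 -0.2329]
 [ 0.5974 -0.237 ]]
board scene [[ 0.5936 -0.2304]
 [ 0.585   0.205 ]
 [ 0.6467  0.2066]
 [ 0.6497 -0.2269]]
tray side [[ 0.6928 -0.2327]
 [ 0.694  -0.3707]
 [ 0.5499 -0.3827]
 [ 0.5497 -0.2433]]
tray scene [[ 0.5574 -0.3662]
 [ 0.5598 -0.2315]
 [ 0.6881 -0.2282]
 [ 0.6909 -0.3596]]
mat side [[0.5538 0.3265]
 [0.6784 0.333 ]
 [0.5598 0.2021]]
mat scene [[0.5515 0.3375]
 [0.6806 0.3365]]
side orange (np.int32(268), [267.6, 203.7], [258, 191, 18, 27]) [0.4506 0.2019]
side yellow (np.int32(105), [250.3, 186.7], [244, 182, 13, 13]) [0.4325 0.314 ]
side olive (np.int32(148), [291.5, 242.3], [287, 234, 11, 18]) [0.4439 0.001 ]
side cream (np.int32(121), [318.0, 279.4], [310, 273, 17, 13]) [ 0.4476 -0.1676]
[(np.int32(398), [222.9, 140.7], [207, 130, 33, 21]), (np.int32(28), [343.4, 211.4], [341, 208, 7, 7]), (np.int32(32), [361.1, 237.8], [358, 234, 8, 8])]
scene orange (np.int32(124), [324.9, 180.9], [315, 172, 21, 15]) [0.4249 0.1882]
scene yellow (np.int32(105), [324.2, 175.4], [315, 172, 20, 11]) [0.3878 0.198 ]
scene olive (np.int32(87), [285.5, 190.9], [280, 186, 11, 12]) [0.4345 0.005 ]
scene cream (np.int32(55), [244.3, 202.2], [239, 196, 10, 12]) [ 0.4491 -0.1769]
[(np.int32(301), [422.3, 166.3], [407, 158, 32, 18]), (np.int32(22), [296.4, 210.8], [293, 208, 7, 6]), (np.int32(20), [263.5, 216.1], [260, 213, 7, 6])]
```

Call:
step_arm(
  steps=[0,0,-0.361,-180,-168,-30,1,0,0,-0.361,-180,-168,-30,1,0,0,-0.361,-180,-168,-30,1,0,0,-0.361,-180,-168,-30,1,0,0,-0.361,-180,-168,-30,1],
)

```text
time_s: 0.75
tcp_pos: [0.3482, 0.4086, 0.2528]
ee_rot: [0.0, 0.0, 1.0, 0.0]
contact_force: [0.8, 0.9, -1.1]
grip_width: 0.0871
grasp_force: 0.0
```

```bash
cat >> h.py <<'E'
from scipy.spatial.transform import Rotation as Ro
def delta(pos,yaw,q=None,p=None):
    """tool-frame delta to TCP pos with tool y at world angle yaw (tool z down)"""
    s=manip.get_state(); p=s["tcp_pos"] if p is None else p; q=s["ee_rot"] if q is None else q
    R=Ro.from_quat(np.roll(q,-1)); y=np.array([np.cos(yaw),np.sin(yaw),0]); z=np.array([0,0,-1.]); x=np.cross(y,z)
    T=Ro.from_matrix(np.c_[x,y,z])
    return (R.inv()*T).as_rotvec().round(4), (R.inv().apply(np.array(pos)-p)*1000).round(1)
E
python3 - <<'E'
from h import *
import pickle
np.set_printoptions(precision=4,suppress=True)
s=manip.get_state(); print(s["time_s"],s["tcp_pos"],s["ee_rot"],s["qvel"]); print(delta((.5,.07,.25),np.pi/2))
F=pickle.load(open("F0.pkl","rb"))
S=lambda p:np.array(p)/[3.8,3.3]+[220,150]-.36
print(cast(F["side"],S([(145,240),(253,213),(110,190),(218,163)]),.01))
print("pump2",cast(F["side"],(276,158),0),cast(F["scene"],(401,199),0),"pump1",cast(F["side"],(428,347),0))
E
```

```text
0.75 [0.3482 0.4086 0.2528] [0.0001 0.0001 1.     0.0001] [ 0.605  -0.3956  0.2129  0.3706 -0.0836  0.0037  0.8251]
(array([ 0.0001,  0.0003, -0.0002]), array([-151.9, -338.6,    2.8]))
[[0.3889 0.1452 0.01  ]
 [0.4897 0.136  0.01  ]
 [0.39   0.2287 0.01  ]
 [0.4945 0.2209 0.01  ]]
pump2 [[0.5971 0.4538 0.    ]] [[0.6175 0.4679 0.    ]] pump1 [[ 0.6049 -0.4861  0.    ]]
```

Call:
step_arm(
  steps=[0,0,0,-75,-160,0,1,0,0,0,-75,-160,0,1,0,0,0,-75,-160,0,1,0,0,0,-75,-160,0,1,0,0,0,-75,-160,0,1],
)

```text
time_s: 1.25
tcp_pos: [0.4244, 0.2461, 0.2528]
ee_rot: [0.0, 0.004, 1.0, -0.001]
contact_force: [0.7, 1.2, 0.4]
grip_width: 0.087
grasp_force: 0.0
```

Call:
step_arm(
  steps=[0,0,0,-70,-160,0,1,0,0,0,-70,-160,0,1,0,0,0,-70,-160,0,1,0,0,0,-70,-160,0,1,0,0,0,-70,-160,0,1],
)

```text
time_s: 1.75
tcp_pos: [0.4936, 0.0875, 0.2526]
ee_rot: [0.0, 0.003, 1.0, -0.0]
contact_force: [0.2, 0.6, 1.4]
grip_width: 0.0872
grasp_force: 0.0
```

```bash
python3 - <<'E'
from h import *
np.set_printoptions(precision=4,suppress=True)
s=manip.get_state(); print(s["time_s"],s["tcp_pos"],s["qvel"])
f=manip.grab_frame("wrist"); f=manip.grab_frame("wrist")
print(manip.get_state()["tcp_pos"])
import pickle; pickle.dump(f,open("W1.pkl","wb")); cv2.imwrite("pics/w1.png",f["img"])
E
```

```text
1.75 [0.4936 0.0875 0.2526] [-0.0435 -0.0034 -0.0758  0.0122 -0.0312  0.0064 -0.0362]
[0.4922 0.0919 0.2524]
```

View pics/w1.png

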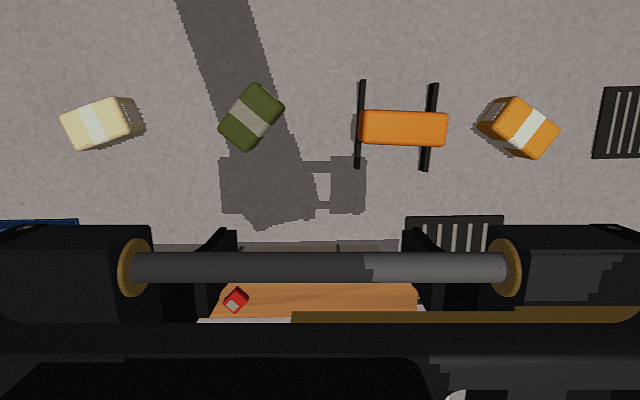

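The wrist view shows cream (103,124), olive (251,117), scraper (402,128) with its runners pointing vertically, and yellow (518,127). The ledge is hidden behind the gripper.

```bash
python3 - <<'E'
from h import *
import pickle
np.set_printoptions(precision=4,suppress=True)
f=pickle.load(open("W1.pkl","rb"))
hsv=cv2.cvtColor(f["img"],cv2.COLOR_BGR2HSV); 
for p in [(402,128),(518,127),(530,110),(503,120),(490,110),(130,110),(103,124),(90,130),(240,110),(251,117)]: print(p,hsv[p[1],p[0]])
m=mask(f,(5,200,150),(17,255,255),(345,90,455,160)); b=max(blobs(m),key=lambda b:b[0]); print(b[:3])
ys,xs=np.nonzero(b[3]); W=cast(f,np.c_[xs,ys],.066)[:,:2]
print(cv2.minAreaRect((W*1000).astype(np.float32)),W.mean(0))
# runners at z=.02 top
k=mask(f,(0,0,0),(180,255,30),(345,70,455,180)); 
for b in blobs(k,40):
    ys,xs=np.nonzero(b[3]); W=cast(f,np.c_[xs,ys],.02)[:,:2]; print(b[0],b[2],cv2.minAreaRect((W*1000).astype(np.float32)))
E
```

```text
(402, 128) [ 16 191 196]
(518, 127) [ 18 198 194]
(530, 110) [ 18 194 193]
(503, 120) [ 18 179 195]
(490, 110) [14 31 91]
(130, 110) [12 34 97]
(103, 124) [ 26  55 194]
(90, 130) [ 35  22 197]
(240, 110) [ 20  40 135]
(251, 117) [ 21  38 141]
(np.int32(634), [408.4, 129.3], [363, 110, 85, 36])
((437.6302795410156, 180.0897674560547), (86.96660614013672, 34.009552001953125), 87.60211181640625) [0.4392 0.1841]
72 [357, 79, 9, 36] ((403.5927429199219, 136.81210327148438), (6.2881269454956055, 38.940818786621094), 79.00725555419922)
157 [426, 83, 13, 29] ((404.3114318847656, 221.00851440429688), (10.492413520812988, 31.725744247436523), 86.00135803222656)
137 [354, 116, 7, 53] ((456.1880187988281, 136.537353515625), (6.570152759552002, 61.59160232543945), 88.2545166015625)
118 [419, 146, 8, 26] ((475.63861083984375, 215.6682891845703), (6.172405242919922, 30.161510467529297), 87.30607604980469)
```

Call:
step_arm(
  steps=[0,0,0.74,54,88,80,1,0,0,0.74,54,88,80,1,0,0,0.74,54,88,80,1,0,0,0.74,54,88,80,1,0,0,0.74,54,88,80,1],
)

```text
time_s: 2.35
tcp_pos: [0.4361, 0.1821, 0.1716]
ee_rot: [-0.001, 0.361, 0.933, -0.0]
contact_force: [1.1, -0.6, 1.3]
grip_width: 0.0871
grasp_force: 0.0
```

Call:
step_arm(
  steps=[0,0,0.74,0,0,0,1,0,0,0.74,0,0,0,1,0,0,0.74,0,0,0,1,0,0,0.74,0,0,0,1,0,0,0.74,0,0,0,1],
)

```text
time_s: 2.85
tcp_pos: [0.4372, 0.1814, 0.1724]
ee_rot: [-0.001, 0.674, 0.738, 0.0]
contact_force: [-0.8, -0.9, -0.4]
grip_width: 0.0871
grasp_force: 0.0
```

Call:
step_arm(
  steps=[0,0,0.136,0,0,0,1,0,0,0.136,0,0,0,1,0,0,0.136,0,0,0,1],
)

```text
time_s: 3.15
tcp_pos: [0.4376, 0.1805, 0.1725]
ee_rot: [-0.0, 0.72, 0.694, 0.0]
contact_force: [0.7, 0.3, 0.1]
grip_width: 0.0873
grasp_force: 0.0
```

```bash
python3 - <<'E'
from h import *
np.set_printoptions(precision=4,suppress=True)
s=manip.get_state(); print(s["time_s"],s["tcp_pos"],s["joint_positions"]); print(delta((.4376,.1801,.028),-.045))
f=manip.grab_frame("wrist"); import pickle; pickle.dump(f,open("W2.pkl","wb")); cv2.imwrite("pics/w2.png",f["img"])
m=mask(f,(5,150,90),(17,255,255)); b=max(blobs(m),key=lambda b:b[0]); print(b[:3])
ys,xs=np.nonzero(b[3]); W=cast(f,np.c_[xs,ys],.066)[:,:2]
print(cv2.minAreaRect((W*1000).astype(np.float32)))
E
```

```text
3.15 [0.4376 0.1805 0.1725] [-0.7592  0.1971  0.3205  2.0688 -0.0804  0.8872 -0.4315]
(array([-0.0004, -0.0004,  0.0072]), array([ -0.4,   0.1, 144.5]))
(np.int32(4972), [540.7, 193.2], [495, 161, 92, 64])
((624.7440795898438, 175.6205291748047), (71.80036926269531, 55.58078384399414), 0.747109591960907)
```

View pics/w2.png

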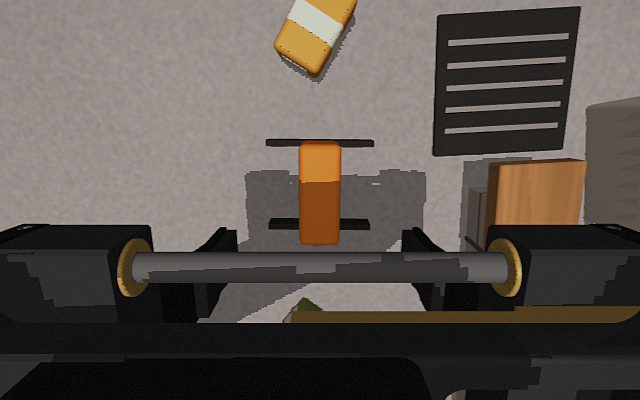

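The wrist view shows the scraper at (320,193), centred between the fingers and square to them. The mat is at about (505,82), with the board end at (535,200). I'll go down and grip.

Call:
step_arm(
  steps=[0,0,0,0,0,48,1,0,0,0,0,0,96,1,0,0,0,0,0,130,1,0,0,0,0,0,144,1,0,0,0,0,0,144,1],
)

```text
time_s: 3.7
tcp_pos: [0.4366, 0.1785, 0.0265]
ee_rot: [-0.001, 0.722, 0.692, -0.002]
contact_force: [0.7, 0.3, -0.2]
grip_width: 0.0871
grasp_force: 0.0
```

Call:
step_arm(
  steps=[0,0,0,0,0,0,-1,0,0,0,0,0,0,-1,0,0,0,0,0,0,-1,0,0,0,0,0,0,-1,0,0,0,0,0,0,-1],
  squeeze=30,
)

```text
time_s: 4.2
tcp_pos: [0.4387, 0.1791, 0.0291]
ee_rot: [0.0, 0.722, 0.692, 0.001]
contact_force: [-0.2, 0.2, 0.4]
grip_width: 0.0553
grasp_force: 0.0
```

```bash
python3 - <<'E'
from h import *
import pickle
np.set_printoptions(precision=4,suppress=True)
s=manip.get_state(); print(s["time_s"],s["tcp_pos"],s["ee_rot"],s["grip_width"],s["grasp_force"],s["contact_force"])
f=pickle.load(open("W2.pkl","rb"))
print("mat",cast(f,[(437,15),(580,7),(563,148),(433,156)],.006)[:,:2])
print("board end",cast(f,[(490,166),(586,160)],.075)[:,:2])
E
```

```text
4.2 [0.4387 0.1791 0.0291] [0.0001 0.7224 0.6915 0.0006] 0.05528050864617447 0.0 [-0.1687  0.1974  0.4481]
mat [[0.5512 0.3329]
 [0.6804 0.3345]
 [0.6836 0.2075]
 [0.5538 0.2043]]
board end [[0.5762 0.2036]
 [0.6525 0.2055]]
```

Call:
step_arm(
  steps=[0,0,0,0,0,0,-1,0,0,0,0,0,0,-1,0,0,0,0,0,0,-1,0,0,0,0,0,0,-1,0,0,0,0,0,0,-1],
)

```text
time_s: 4.7
tcp_pos: [0.4383, 0.1789, 0.0286]
ee_rot: [-0.0, 0.722, 0.691, -0.0]
contact_force: [-1.0, -0.8, 2.8]
grip_width: 0.0362
grasp_force: 30.0
```

Call:
step_arm(
  steps=[0,0,0,0,0,-20,-1,0,0,0,0,0,-60,-1,0,0,0,0,0,-100,-1,0,0,0,0,0,-150,-1,0,0,0,0,0,-170,-1],
)

```text
time_s: 5.2
tcp_pos: [0.4403, 0.1795, 0.2025]
ee_rot: [0.001, 0.723, 0.691, 0.003]
contact_force: [0.5, 0.6, -1.3]
grip_width: 0.0359
grasp_force: 30.0
```

Call:
step_arm(
  steps=[0,0,-0.12,0,0,0,-1,0,0,-0.25,0,0,0,-1,0,0,-0.38,0,0,0,-1,0,0,-0.52,0,0,0,-1,0,0,-0.64,0,0,0,-1],
)

```text
time_s: 5.7
tcp_pos: [0.4379, 0.1786, 0.198]
ee_rot: [-0.0, 0.466, 0.885, -0.0]
contact_force: [0.1, -0.6, -1.9]
grip_width: 0.0357
grasp_force: 30.0
```

Call:
step_arm(
  steps=[0,0,-0.14,0,0,0,-1,0,0,-0.28,0,0,0,-1,0,0,-0.42,0,0,0,-1,0,0,-0.54,0,0,0,-1,0,0,-0.64,0,0,0,-1],
)

```text
time_s: 6.2
tcp_pos: [0.438, 0.1785, 0.1979]
ee_rot: [-0.0, 0.164, 0.986, -0.0]
contact_force: [0.0, 0.2, -2.1]
grip_width: 0.0357
grasp_force: 30.0
```

Call:
step_arm(
  steps=[0,0,-0.14,0,0,0,-1,0,0,-0.25,0,0,0,-1,0,0,-0.354,0,0,0,-1,0,0,-0.354,0,0,0,-1],
)

```text
time_s: 6.6
tcp_pos: [0.438, 0.1785, 0.198]
ee_rot: [-0.0, -0.009, 1.0, -0.0]
contact_force: [-0.3, 0.5, -1.2]
grip_width: 0.0358
grasp_force: 30.0
```

```bash
python3 - <<'E'
from h import *
np.set_printoptions(precision=4,suppress=True)
s=manip.get_state(); print(s["time_s"],s["tcp_pos"],s["joint_positions"],s["grip_width"],s["grasp_force"]); print(delta((.65,.0,.25),1.5908))
E
```

```text
6.6 [0.438  0.1785 0.198 ] [-0.6109  0.163   0.1516  2.0323 -0.0302  0.9493  1.1461] 0.035824003297939444 29.98829986256169
(array([-0.0004, -0.0009, -0.0011]), array([-208.5, -182.5,  -52.1]))
```

Call:
step_arm(
  steps=[0,0,0,-30,-20,-10,-1,0,0,0,-60,-42,-25,-1,0,0,0,-90,-62,-40,-1,0,0,0,-120,-84,-50,-1,0,0,0,-150,-103,-52,-1],
)

```text
time_s: 7.1
tcp_pos: [0.5921, 0.0775, 0.2517]
ee_rot: [0.001, -0.008, 1.0, 0.0]
contact_force: [0.8, 0.9, -1.2]
grip_width: 0.0357
grasp_force: 30.0
```

Call:
step_arm(
  steps=[0,0,0,-30,-20,-10,-1,0,0,0,-60,-42,-25,-1,0,0,0,-90,-62,-40,-1,0,0,0,-125,-86,-50,-1,0,0,0,-148,-103,-50,-1],
)

```text
time_s: 7.6
tcp_pos: [0.7427, -0.0234, 0.3014]
ee_rot: [0.001, -0.008, 1.0, -0.001]
contact_force: [1.0, 0.2, -2.0]
grip_width: 0.0356
grasp_force: 30.0
```

```bash
python3 - <<'E'
from h import *
import pickle
np.set_printoptions(precision=4,suppress=True)
f=manip.grab_frame("wrist"); f=manip.grab_frame("wrist")
s=manip.get_state(); print(s["time_s"],s["tcp_pos"])
pickle.dump(f,open("W3.pkl","wb")); cv2.imwrite("pics/w3.png",f["img"])
E
```

```text
7.7 [ 0.7422 -0.0257  0.2986]
```

View pics/w3.png

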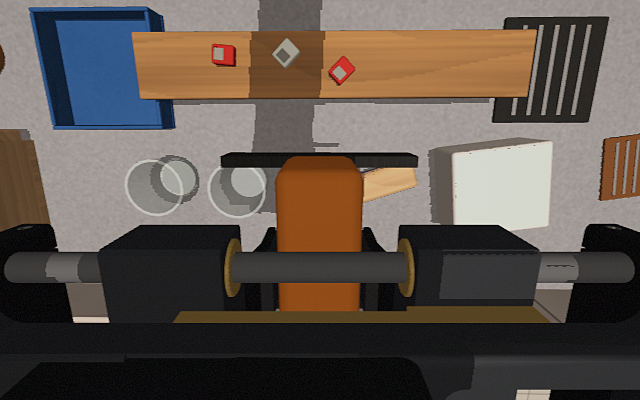

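The whole board is in view, with corners at about (132,32), (536,29), (530,97) and (140,99). The chips are at (223,54), (286,52) and (342,70), and the scraper is square in the grip.

```bash
python3 - <<'E'
from h import *
import pickle
np.set_printoptions(precision=4,suppress=True)
f=pickle.load(open("W3.pkl","rb"))
m=mask(f,(8,90,40),(20,200,255),(110,15,560,115))
m=cv2.morphologyEx(m,cv2.MORPH_CLOSE,np.ones((31,31)))
b=max(blobs(m),key=lambda b:b[0]); print(b[:3])
ys,xs=np.nonzero(b[3]); W=cast(f,np.c_[xs,ys],.075)[:,:2]
print(cv2.minAreaRect((W*1000).astype(np.float32)))
print("corners",cast(f,[(132,32),(536,29),(530,97),(140,99)],.075)[:,:2])
print("chips",cast(f,[(223,54),(286,52),(342,70)],.085)[:,:2])
print("tray",cast(f,[(30,8),(160,8),(174,128),(54,129)],.04)[:,:2])
print("mat",cast(f,[(505,17),(608,17),(590,122),(493,121)],.006)[:,:2])
E
```

```text
(np.int32(26944), [334.3, 64.0], [132, 29, 406, 71])
((622.998779296875, -14.552139282226562), (70.38240814208984, 439.4502258300781), 1.0082204341888428)
corners [[ 0.5919 -0.2339]
 [ 0.5842  0.2032]
 [ 0.6542  0.2089]
 [ 0.6616 -0.2339]]
chips [[ 0.6146 -0.1334]
 [ 0.6119 -0.0657]
 [ 0.6293 -0.0052]]
tray [[ 0.56   -0.3685]
 [ 0.5583 -0.2164]
 [ 0.6949 -0.2137]
 [ 0.6981 -0.3669]]
mat [[0.5543 0.2029]
 [0.553  0.3322]
 [0.6814 0.3378]
 [0.6817 0.2064]]
```

```bash
python3 - <<'E'
from h import *
import pickle
np.set_printoptions(precision=4,suppress=True)
f=pickle.load(open("W3.pkl","rb")); g=cv2.cvtColor(f["img"],cv2.COLOR_BGR2GRAY)
print(g[146:172,250],g[146:172,390]); print(g[160,214:228],g[160,410:426])
print(cast(f,[(250,153),(390,153)],.27),cast(f,[(250,167),(390,167)],.29),cast(f,[(221,160),(418,160)],.28))
print(delta((.6219,.115,.20),1.5708+.0176))
E
```

```text
[164 161 160 163 167 178 100   0  17  11  17  23  25  20  25  18  22  24
  15  21  15  83 218 187 162 170] [158 158 156 154 160 170  95   2  16  12  30  41  41  41  38  39  41  40
  39  40  31  78 191 184 181 182]
[165 160 155 149 152 166 127   2  23  22  27  23  24  26] [ 42  41  40  43  44  42  35  25 137 164 159 161 162 157 154 154]
[[ 0.6991 -0.069   0.27  ]
 [ 0.698   0.0133  0.27  ]] [[ 0.7042 -0.065   0.29  ]
 [ 0.7033  0.0095  0.29  ]] [[ 0.7021 -0.0833  0.28  ]
 [ 0.7006  0.027   0.28  ]]
(array([-0.0036, -0.0006, -0.0054]), array([118.5, 142.5,  98.1]))
```

Call:
step_arm(
  steps=[0,0,-0.005,20,24,0,-1,0,0,-0.005,45,54,15,-1,0,0,-0.005,75,89,40,-1,0,0,-0.005,105,125,70,-1,0,0,-0.005,119,142,95,-1],
)

```text
time_s: 8.2
tcp_pos: [0.6156, 0.1222, 0.2047]
ee_rot: [-0.001, -0.013, 1.0, 0.001]
contact_force: [0.6, -0.1, -2.0]
grip_width: 0.0358
grasp_force: 30.0
```

Call:
step_arm(
  steps=[0,0,0,0,0,0,-1,0,0,0,0,0,0,-1,0,0,0,0,0,0,-1],
)

```text
time_s: 8.5
tcp_pos: [0.6195, 0.1175, 0.2063]
ee_rot: [0.001, -0.011, 1.0, -0.0]
contact_force: [0.3, -1.0, -2.4]
grip_width: 0.0356
grasp_force: 30.0
```

```bash
python3 - <<'E'
from h import *
np.set_printoptions(precision=4,suppress=True)
s=manip.get_state(); print(s["tcp_pos"],s["contact_force"],delta((.6207,.115,.1055),1.5708+.0176))
E
```

```text
[0.6195 0.1175 0.2063] [ 0.3258 -0.9547 -2.3631] (array([-0.0004,  0.0018,  0.0049]), array([ -1. ,  -2.5, 100.8]))
```

Call:
step_arm(
  steps=[0,0,0.004,-1,-2,30,-1,0,0,0.004,-1,-2,60,-1,0,0,0.004,-1,-2,80,-1,0,0,0.004,-1,-2,93,-1,0,0,0.004,-1,-2,96,-1],
)

```text
time_s: 9.0
tcp_pos: [0.6198, 0.1153, 0.1086]
ee_rot: [-0.001, -0.009, 1.0, -0.0]
contact_force: [-0.9, 0.2, -2.1]
grip_width: 0.0356
grasp_force: 30.0
```

Call:
step_arm(
  steps=[0,0,0,0,0,1,-1,0,0,0,0,0,2,-1,0,0,0,0,0,3,-1,0,0,0,0,0,4,-1,0,0,0,0,0,4,-1],
)

```text
time_s: 9.5
tcp_pos: [0.6198, 0.1165, 0.1059]
ee_rot: [0.0, -0.01, 1.0, 0.0]
contact_force: [-0.5, -0.2, -2.3]
grip_width: 0.0361
grasp_force: 30.0
```

```bash
python3 - <<'E'
from h import *
import pickle
np.set_printoptions(precision=4,suppress=True)
f=manip.grab_frame("side");s=manip.get_state(); print(s["tcp_pos"],s["contact_force"],delta((.6276,-.265,.1055),1.5708+.0176))
cv2.imwrite("pics/s1.png",cv2.resize(f["img"][130:330,250:450],None,fx=3,fy=3,interpolation=cv2.INTER_CUBIC))
E
```

```text
[0.6197 0.1165 0.1058] [ 0.3698 -0.0628 -1.7411] (array([0.0002, 0.0004, 0.003 ]), array([  -0. , -381.6,    0.2]))
```

View pics/s1.png

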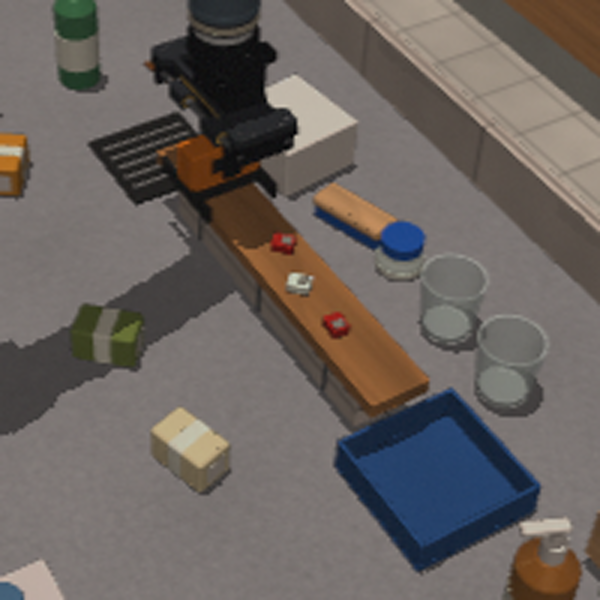

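The side view shows the scraper straddling the board at (205,180 in the crop), with all three chips ahead of it. I'll sweep now.

Call:
step_arm(
  steps=[0,0,0,0,-12,1,-1,0,0,0,0,-28,1,-1,0,0,0,0,-44,1,-1,0,0,0,0,-60,1,-1,0,0,0,0,-76,1,-1],
)

```text
time_s: 10.05
tcp_pos: [0.6212, 0.038, 0.1046]
ee_rot: [0.0, -0.009, 1.0, -0.0]
contact_force: [0.3, -0.3, -1.1]
grip_width: 0.0362
grasp_force: 30.0
```

Call:
step_arm(
  steps=[0,0,0,0,-16,0,-1,0,0,0,0,-32,0,-1,0,0,0,0,-48,0,-1,0,0,0,0,-64,0,-1,0,0,0,0,-80,0,-1],
)

```text
time_s: 10.55
tcp_pos: [0.6229, -0.0408, 0.1045]
ee_rot: [-0.0, -0.01, 1.0, 0.0]
contact_force: [-0.3, -0.3, -1.8]
grip_width: 0.0355
grasp_force: 30.0
```

Call:
step_arm(
  steps=[0,0,0,0,-16,0,-1,0,0,0,0,-32,0,-1,0,0,0,0,-48,0,-1,0,0,0,0,-64,0,-1,0,0,0,0,-80,0,-1],
)

```text
time_s: 11.05
tcp_pos: [0.6245, -0.1208, 0.1045]
ee_rot: [-0.0, -0.01, 1.0, 0.0]
contact_force: [-0.2, 0.8, -2.2]
grip_width: 0.036
grasp_force: 30.0
```

```bash
python3 - <<'E'
from h import *
np.set_printoptions(precision=4,suppress=True)
s=manip.get_state(); print(s["tcp_pos"],s["contact_force"],s["grip_width"],delta((.6276,-.265,.1055),1.5708+.0176))
E
```

```text
[ 0.6245 -0.1208  0.1045] [-0.2111  0.8196 -2.1692] 0.035954127204764715 (array([ 0.0002, -0.    ,  0.0029]), array([  -0.1, -144.2,   -1. ]))
```

Call:
step_arm(
  steps=[0,0,0,0,-14,0,-1,0,0,0,0,-28,0,-1,0,0,0,0,-42,0,-1,0,0,0,0,-56,0,-1,0,0,0,0,-68,0,-1],
)

```text
time_s: 11.55
tcp_pos: [0.6258, -0.189, 0.1045]
ee_rot: [-0.0, -0.01, 1.0, -0.0]
contact_force: [-0.1, 0.7, -1.8]
grip_width: 0.0357
grasp_force: 30.0
```

Call:
step_arm(
  steps=[0,0,0,0,-9,0,-1,0,0,0,0,-18,0,-1,0,0,0,0,-27,0,-1,0,0,0,0,-36,0,-1,0,0,0,0,-44,0,-1],
)

```text
time_s: 12.05
tcp_pos: [0.6268, -0.2324, 0.1045]
ee_rot: [-0.0, -0.01, 1.0, -0.0]
contact_force: [0.5, -0.4, -1.8]
grip_width: 0.0358
grasp_force: 30.0
```

Call:
step_arm(
  steps=[0,0,0,0,-9,0,-1,0,0,0,0,-18,0,-1,0,0,0,0,-27,0,-1,0,0,0,0,-36,0,-1,0,0,0,0,-40,0,-1],
)

```text
time_s: 12.55
tcp_pos: [0.6273, -0.2732, 0.1045]
ee_rot: [-0.0, -0.01, 1.0, -0.0]
contact_force: [0.8, 0.3, -2.4]
grip_width: 0.0356
grasp_force: 30.0
```

```bash
python3 - <<'E'
from h import *
f=manip.grab_frame("side");s=manip.get_state(); print(s["tcp_pos"],s["contact_force"])
cv2.imwrite("pics/s2.png",cv2.resize(f["img"][130:330,250:450],None,fx=3,fy=3,interpolation=cv2.INTER_CUBIC))
E
```

```text
[ 0.627273   -0.27352705  0.10451472] [ 0.43508023 -0.5723121  -1.74587186]
```

View pics/s2.png

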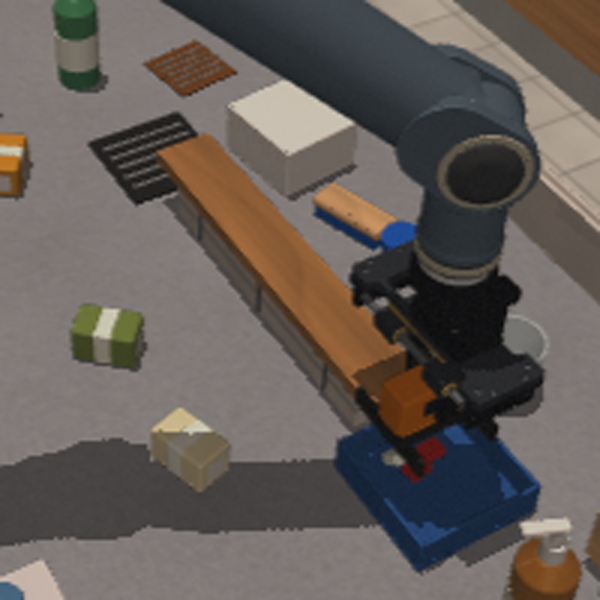

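The side view shows the board clear and the chips (two red, one white) in the tray near (420,455). I'll lift and carry the scraper to the mat.

Call:
step_arm(
  steps=[0,0,0,0,0,-30,-1,0,0,0,0,0,-75,-1,0,0,0,0,20,-115,-1,0,0,0,0,55,-130,-1,0,0,0,0,95,-130,-1],
)

```text
time_s: 13.1
tcp_pos: [0.6272, -0.1775, 0.2385]
ee_rot: [0.004, -0.009, 1.0, -0.001]
contact_force: [0.1, 0.3, -1.9]
grip_width: 0.0357
grasp_force: 30.0
```

Call:
step_arm(
  steps=[0,0,0,0,45,0,-1,0,0,0,0,90,0,-1,0,0,0,0,135,0,-1,0,0,0,0,180,0,-1,0,0,0,0,225,0,-1],
)

```text
time_s: 13.6
tcp_pos: [0.6206, 0.0506, 0.2347]
ee_rot: [0.0, -0.01, 1.0, 0.0]
contact_force: [0.9, -0.3, -1.9]
grip_width: 0.0358
grasp_force: 30.0
```

Call:
step_arm(
  steps=[0,0,0,0,45,0,-1,0,0,0,0,90,0,-1,0,0,0,0,135,0,-1,0,0,0,0,180,0,-1,0,0,0,0,215,0,-1],
)

```text
time_s: 14.1
tcp_pos: [0.6154, 0.2675, 0.2345]
ee_rot: [-0.0, -0.012, 1.0, 0.001]
contact_force: [0.8, 0.6, -0.9]
grip_width: 0.0357
grasp_force: 30.0
```

Call:
step_arm(
  steps=[0,0,0,0,8,0,-1,0,0,0,0,8,0,-1,0,0,0,0,8,0,-1,0,0,0,0,8,0,-1],
)

```text
time_s: 14.5
tcp_pos: [0.6171, 0.2687, 0.2347]
ee_rot: [0.0, -0.009, 1.0, -0.001]
contact_force: [-0.2, -0.5, -2.4]
grip_width: 0.0357
grasp_force: 30.0
```

```bash
python3 - <<'E'
from h import *
np.set_printoptions(precision=4,suppress=True)
s=manip.get_state(); print(s["time_s"],s["tcp_pos"],s["contact_force"],s["grip_width"],delta((.618,.2704,.0346),1.5708+.0176))
E
```

```text
14.5 [0.6171 0.2687 0.2347] [-0.1868 -0.4857 -2.4474] 0.03572013128138175 (array([-0.0012,  0.0003, -0.0005]), array([ -0.9,   1.9, 200.1]))
```

Call:
step_arm(
  steps=[0,0,0,-1,2,45,-1,0,0,0,-1,2,90,-1,0,0,0,-1,2,135,-1,0,0,0,-1,2,170,-1,0,0,0,-1,2,190,-1],
)

```text
time_s: 15.0
tcp_pos: [0.6161, 0.2704, 0.0412]
ee_rot: [-0.002, -0.009, 1.0, -0.001]
contact_force: [-0.7, 0.2, -2.2]
grip_width: 0.0359
grasp_force: 30.0
```

Call:
step_arm(
  steps=[0,0,0,0,0,3,-1,0,0,0,0,0,6,-1,0,0,0,0,0,8,-1,0,0,0,0,0,9,-1,0,0,0,0,0,9,-1],
)

```text
time_s: 15.5
tcp_pos: [0.6181, 0.2736, 0.0367]
ee_rot: [0.001, -0.01, 1.0, 0.0]
contact_force: [-0.6, -0.5, -1.3]
grip_width: 0.0357
grasp_force: 30.0
```

```bash
python3 - <<'E'
from h import *
np.set_printoptions(precision=4,suppress=True)
s=manip.get_state(); print(s["tcp_pos"],s["contact_force"],s["grip_width"],delta((.618,.2704,.0346),1.5708+.0176))
E
```

```text
[0.6181 0.2736 0.0367] [-0.5959 -0.4929 -1.2758] 0.035666864421801975 (array([0.0009, 0.0016, 0.0028]), array([ 0.1, -3.2,  2.1]))
```

Call:
step_arm(
  steps=[0,0,0,0,-2,1,-1,0,0,0,0,-2,2,-1,0,0,0,0,-2,2,-1],
)

```text
time_s: 15.8
tcp_pos: [0.6179, 0.2712, 0.0346]
ee_rot: [0.0, -0.01, 1.0, 0.0]
contact_force: [-1.6, -0.8, 5.4]
grip_width: 0.0362
grasp_force: 30.0
```

Call:
step_arm(
  steps=[0,0,0,0,0,0,0.15,0,0,0,0,0,0,0.15,0,0,0,0,0,0,0.15,0,0,0,0,0,0,0.15,0,0,0,0,0,0,0.15],
)

```text
time_s: 16.3
tcp_pos: [0.6174, 0.2714, 0.0334]
ee_rot: [-0.0, -0.01, 1.0, 0.0]
contact_force: [-0.1, -0.1, 0.1]
grip_width: 0.0496
grasp_force: 0.0
```

Call:
step_arm(
  steps=[0,0,0,0,0,-10,0.15,0,0,0,0,0,-40,0.15,0,0,0,0,0,-80,0.3,0,0,0,0,0,-125,1,0,0,0,0,0,-170,1],
)

```text
time_s: 16.8
tcp_pos: [0.6173, 0.2712, 0.2059]
ee_rot: [0.0, -0.01, 1.0, 0.0]
contact_force: [1.0, 0.2, -1.1]
grip_width: 0.0655
grasp_force: 0.0
```

```bash
python3 - <<'E'
from h import *
np.set_printoptions(precision=4,suppress=True)
s=manip.get_state(); print(s["tcp_pos"],delta((.55,.08,.25),1.5708+.0176))
E
```

```text
[0.6173 0.2712 0.2059] (array([0.0001, 0.0003, 0.0027]), array([  71.2, -189.8,  -44.2]))
```

Call:
step_arm(
  steps=[0,0,0,20,-40,-15,1,0,0,0,40,-85,-30,1,0,0,0,60,-130,-45,1,0,0,0,80,-170,-60,1,0,0,0,91,-190,-64,1],
)

```text
time_s: 17.3
tcp_pos: [0.5299, 0.0749, 0.2704]
ee_rot: [0.002, -0.008, 1.0, -0.0]
contact_force: [-0.1, -0.4, 0.3]
grip_width: 0.0864
grasp_force: 0.0
```

Call:
step_arm(
  steps=[0,0,0,0,0,0,1,0,0,0,0,0,0,1,0,0,0,0,0,0,1],
)

```text
time_s: 17.6
tcp_pos: [0.5306, 0.0816, 0.2671]
ee_rot: [-0.0, -0.012, 1.0, 0.0]
contact_force: [-0.3, 0.7, 0.8]
grip_width: 0.0874
grasp_force: 0.0
```

```bash
cat >> h.py <<'E'
COL={"olive":((27,90,30),(50,255,255)),"cream":((18,40,165),(32,95,255)),"yellow":((12,120,150),(22,255,255))}
def bars(f,names=COL):
    for n in names:
        m=mask(f,*COL[n],(0,0,640,225))
        m=cv2.morphologyEx(m,cv2.MORPH_CLOSE,np.ones((25,25)))
        for b in blobs(m,800):
            ys,xs=np.nonzero(b[3]); W=cast(f,np.c_[xs,ys],.044)[:,:2]
            (c,wh,a)=cv2.minAreaRect((W*1000).astype(np.float32))
            if wh[0]<wh[1]: a-=90
            print(n,b[0],b[2],"centre",np.round(c,1),"size",np.round(wh,1),"long-axis deg",round(a,1))
E
python3 - <<'E'
from h import *
f=manip.grab_frame("wrist"); cv2.imwrite("pics/w4.png",f["img"]); bars(f); print(manip.get_state()["tcp_pos"])
E
```

```text
olive 2505 [228, 45, 67, 72] centre [428.6  14.2] size [46.9 68.6] long-axis deg -41.0
cream 2275 [71, 56, 69, 54] centre [ 433.1 -160.2] size [41.5 68. ] long-axis deg -72.2
yellow 2105 [499, 68, 67, 63] centre [439.4 321.3] size [67.5 41.1] long-axis deg 57.1
[0.53057649 0.08152851 0.26692451]
```

View pics/w4.png

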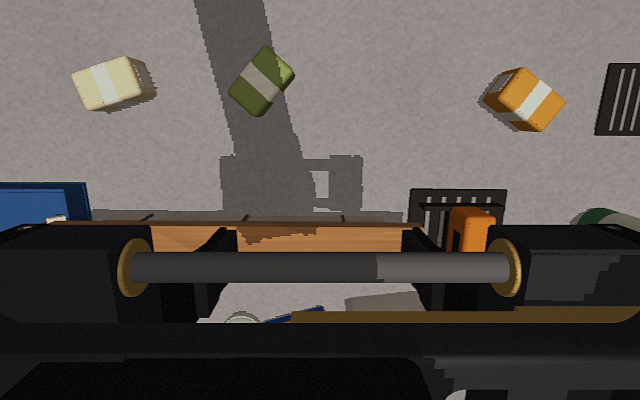

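The wrist view shows olive (262,80), cream (114,84) and yellow (524,99), with the rectangle sizes matching the bars. The scraper stands upright on the mat at about (470,225). I'll start with the cream bar.

Call:
step_arm(
  steps=[0,0,0.12,18,-40,6,1,0,0,0.25,36,-80,12,1,0,0,0.38,54,-125,18,1,0,0,0.5,72,-170,24,1,0,0,0.64,90,-210,30,1],
)

```text
time_s: 18.15
tcp_pos: [0.4445, -0.1332, 0.237]
ee_rot: [-0.0, 0.307, 0.952, -0.0]
contact_force: [0.6, -0.5, 0.0]
grip_width: 0.0868
grasp_force: 0.0
```

Call:
step_arm(
  steps=[0,0,0.13,0,0,10,1,0,0,0.26,0,0,20,1,0,0,0.4,0,0,30,1,0,0,0.53,0,0,40,1,0,0,0.63,0,0,50,1],
)

```text
time_s: 18.65
tcp_pos: [0.4455, -0.1311, 0.1866]
ee_rot: [-0.0, 0.586, 0.81, -0.0]
contact_force: [0.3, -0.5, -0.4]
grip_width: 0.0871
grasp_force: 0.0
```

```bash
python3 - <<'E'
from h import *
d=np.deg2rad
f=manip.grab_frame("wrist"); bars(f); s=manip.get_state(); print(s["tcp_pos"],s["joint_positions"],delta((.4331,-.1602,.008),d(17.8)))
E
```

```text
olive 3878 [311, 0, 79, 80] centre [426.    9.3] size [47.2 70.5] long-axis deg -41.0
yellow 18467 [482, 0, 158, 225] centre [649.2  -3.9] size [ 88.2 219.4] long-axis deg -88.2
[ 0.44441577 -0.13082624  0.18517545] [-0.22621656  0.16936616  0.47670596  2.07966041 -0.0963336   0.91717727
  0.62063688] (array([-0.0037, -0.0012,  0.0063]), array([-24.6, -19.2, 177.2]))
```

Call:
step_arm(
  steps=[0,0,0.006,-12,-10,40,1,0,0,0.006,-24,-19,80,1,0,0,0.006,-24,-19,120,1,0,0,0.006,-24,-19,120,1],
)

```text
time_s: 19.1
tcp_pos: [0.431, -0.1595, 0.0634]
ee_rot: [-0.005, 0.586, 0.81, -0.003]
contact_force: [-1.3, -0.2, 0.6]
grip_width: 0.0871
grasp_force: 0.0
```

```bash
python3 - <<'E'
from h import *
d=np.deg2rad
f=manip.grab_frame("wrist"); cv2.imwrite("pics/w5.png",f["img"]); s=manip.get_state(); print(s["tcp_pos"],delta((.4331,-.1602,.008),d(17.8)))
E
```

```text
[ 0.4330968  -0.16006897  0.06582888] (array([-0.0054, -0.0026,  0.0069]), array([-0.3,  0.3, 57.8]))
```

View pics/w5.png

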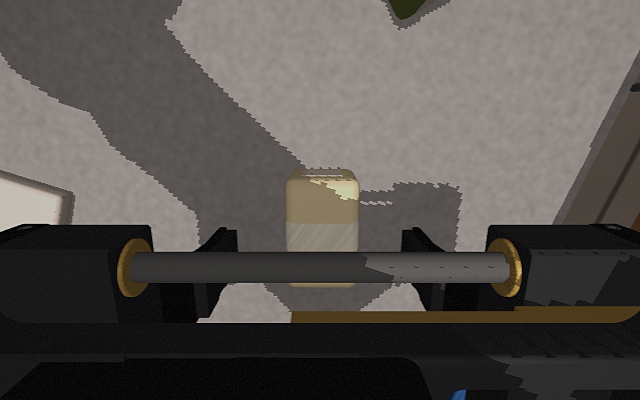

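The bar is centred and square between the fingers at (321,225). I'll grip it and lift.

Call:
step_arm(
  steps=[0,0,0,0,0,30,1,0,0,0,0,0,48,1,0,0,0,0,0,56,1,0,0,0,0,0,57,1,0,0,0,0,0,57,1],
)

```text
time_s: 19.65
tcp_pos: [0.4356, -0.1611, 0.0118]
ee_rot: [0.001, 0.587, 0.81, 0.001]
contact_force: [0.5, 0.6, -0.0]
grip_width: 0.0872
grasp_force: 0.0
```

Call:
step_arm(
  steps=[0,0,0,0,0,0,-1,0,0,0,0,0,0,-1,0,0,0,0,0,0,-1,0,0,0,0,0,0,-1,0,0,0,0,0,0,-1],
  squeeze=20,
)

```text
time_s: 20.15
tcp_pos: [0.4343, -0.161, 0.0106]
ee_rot: [0.0, 0.587, 0.809, 0.0]
contact_force: [0.0, -0.2, -0.8]
grip_width: 0.0552
grasp_force: 0.0
```

Call:
step_arm(
  steps=[0,0,0,0,0,0,-1,0,0,0,0,0,0,-1,0,0,0,0,0,0,-1,0,0,0,0,0,0,-1],
)

```text
time_s: 20.55
tcp_pos: [0.4341, -0.161, 0.0105]
ee_rot: [-0.0, 0.587, 0.809, -0.0]
contact_force: [-1.2, 0.2, 1.7]
grip_width: 0.044
grasp_force: 20.0
```

Call:
step_arm(
  steps=[0,0,0,0,0,-20,-1,0,0,0,0,0,-60,-1,0,0,0,0,0,-105,-1,0,0,0,0,0,-150,-1,0,0,0,0,0,-190,-1],
)

```text
time_s: 21.05
tcp_pos: [0.434, -0.161, 0.2023]
ee_rot: [0.0, 0.587, 0.809, 0.0]
contact_force: [1.1, -0.2, -2.2]
grip_width: 0.0436
grasp_force: 20.0
```

```bash
python3 - <<'E'
from h import *
s=manip.get_state(); print(s["tcp_pos"],s["grip_width"],delta((.6253,-.1446,.18),.0176))
E
```

```text
[ 0.43401456 -0.16102493  0.20230548] 0.043561169407024085 (array([6.000e-04, 1.000e-04, 2.973e-01]), array([-43.6, 187. ,  22.4]))
```

Call:
step_arm(
  steps=[0,0,0.06,-9,37,4,-1,0,0,0.12,-18,75,9,-1,0,0,0.18,-27,115,13,-1,0,0,0.24,-36,155,18,-1,0,0,0.297,-44,187,22,-1],
)

```text
time_s: 21.55
tcp_pos: [0.6276, -0.1436, 0.1773]
ee_rot: [-0.0, 0.701, 0.713, -0.0]
contact_force: [0.6, -0.4, -2.4]
grip_width: 0.0437
grasp_force: 20.0
```

Call:
step_arm(
  steps=[0,0,0,0,0,20,-1,0,0,0,0,0,40,-1,0,0,0,0,0,60,-1,0,0,0,0,0,75,-1,0,0,0,0,0,80,-1],
)

```text
time_s: 22.05
tcp_pos: [0.6243, -0.1443, 0.0962]
ee_rot: [-0.002, 0.701, 0.714, -0.001]
contact_force: [-0.9, 0.0, -1.0]
grip_width: 0.044
grasp_force: 20.0
```

Call:
step_arm(
  steps=[0,0,0,0,0,0,-1,0,0,0,0,0,0,-1,0,0,0,0,0,0,-1],
)

```text
time_s: 22.35
tcp_pos: [0.6264, -0.1451, 0.0997]
ee_rot: [0.001, 0.701, 0.713, 0.001]
contact_force: [0.2, -0.6, -1.0]
grip_width: 0.0437
grasp_force: 20.0
```

```bash
python3 - <<'E'
from h import *
s=manip.get_state(); print(s["tcp_pos"],s["contact_force"],delta((.6253,-.1446,.0858),.0176))
E
```

```text
[ 0.62642083 -0.14512347  0.09965891] [ 0.21355683 -0.57184956 -1.04217648] (array([0.0021, 0.0002, 0.0005]), array([ 0.5, -1.1, 13.9]))
```

Call:
step_arm(
  steps=[0,0,0,0,-1,5,-1,0,0,0,0,-1,9,-1,0,0,0,0,-1,12,-1,0,0,0,0,-1,13,-1,0,0,0,0,-1,14,-1],
)

```text
time_s: 22.85
tcp_pos: [0.6244, -0.1447, 0.0855]
ee_rot: [-0.001, 0.701, 0.714, 0.0]
contact_force: [-5.0, 1.8, 11.6]
grip_width: 0.0437
grasp_force: 20.0
```

Call:
step_arm(
  steps=[0,0,0,0,0,0,0.4,0,0,0,0,0,0,0.4,0,0,0,0,0,0,0.4,0,0,0,0,0,0,0.4,0,0,0,0,0,0,0.4],
)

```text
time_s: 23.35
tcp_pos: [0.6247, -0.1449, 0.0844]
ee_rot: [-0.0, 0.701, 0.714, -0.0]
contact_force: [0.2, 0.3, -0.4]
grip_width: 0.0609
grasp_force: 0.0
```

Call:
step_arm(
  steps=[0,0,0,0,0,-10,0.4,0,0,0,0,0,-40,0.5,0,0,0,0,0,-85,1,0,0,0,0,0,-130,1,0,0,0,0,0,-140,1],
)

```text
time_s: 23.85
tcp_pos: [0.6275, -0.1465, 0.2313]
ee_rot: [0.004, 0.701, 0.713, 0.003]
contact_force: [1.2, 0.2, 0.8]
grip_width: 0.0813
grasp_force: 0.0
```

```bash
python3 - <<'E'
from h import *
s=manip.get_state(); print(s["tcp_pos"],s["grip_width"],delta((.46,.012,.23),np.deg2rad(49)))
E
```

```text
[ 0.62752353 -0.14647289  0.23127298] 0.08131090971088073 (array([ 0.0092,  0.0062, -0.8376]), array([ 161.4, -164.7,   -0.8]))
```

Call:
step_arm(
  steps=[0,0,-0.13,32,-32,0,1,0,0,-0.26,64,-65,0,1,0,0,-0.39,96,-98,0,1,0,0,-0.52,128,-132,0,1,0,0,-0.64,161,-164,0,1],
)

```text
time_s: 24.35
tcp_pos: [0.4559, 0.0139, 0.2246]
ee_rot: [-0.0, 0.439, 0.899, 0.0]
contact_force: [0.3, 1.2, 1.1]
grip_width: 0.0865
grasp_force: 0.0
```

Call:
step_arm(
  steps=[0,0,-0.1,0,0,0,1,0,0,-0.2,0,0,0,1,0,0,-0.2,0,0,0,1,0,0,-0.2,0,0,0,1],
)

```text
time_s: 24.75
tcp_pos: [0.4578, 0.0128, 0.2246]
ee_rot: [0.0, 0.35, 0.937, 0.0]
contact_force: [0.0, -0.0, 0.9]
grip_width: 0.0875
grasp_force: 0.0
```

```bash
python3 - <<'E'
from h import *
f=manip.grab_frame("wrist"); bars(f); cv2.imwrite("pics/w6.png",f["img"])
s=manip.get_state(); print(s["tcp_pos"],s["joint_positions"],delta((.427,.012,.065),np.deg2rad(49)))
E
```

```text
olive 2601 [279, 125, 41, 66] centre [425.8  12.8] size [41.9 68.5] long-axis deg -41.0
yellow 2409 [594, 89, 46, 89] centre [631.9 293.3] size [93.7 45. ] long-axis deg 0.9
yellow 4154 [470, 158, 123, 67] centre [640.4 163.2] size [ 74.6 110.8] long-axis deg -89.3
[0.45781186 0.01278735 0.22453496] [-0.46672507  0.10391272  0.37781155  2.04028885 -0.04536598  1.00522264
  0.78930905] (array([-0.    , -0.0001,  0.0005]), array([ 22.7, -20.8, 159.5]))
```

Call:
step_arm(
  steps=[0,0,0,12,-10,40,1,0,0,0,24,-21,80,1,0,0,0,24,-21,120,1,0,0,0,24,-21,160,1,0,0,0,24,-21,160,1],
)

```text
time_s: 25.3
tcp_pos: [0.4221, 0.0121, 0.0608]
ee_rot: [-0.005, 0.35, 0.937, -0.003]
contact_force: [-0.3, -0.0, 0.4]
grip_width: 0.0868
grasp_force: 0.0
```

Call:
step_arm(
  steps=[0,0,0,0,0,0,1,0,0,0,0,0,0,1,0,0,0,0,0,0,1],
)

```text
time_s: 25.6
tcp_pos: [0.4275, 0.0131, 0.0664]
ee_rot: [0.002, 0.349, 0.937, 0.001]
contact_force: [-0.4, 0.4, 0.9]
grip_width: 0.087
grasp_force: 0.0
```

```bash
python3 - <<'E'
from h import *
s=manip.get_state(); print(s["tcp_pos"],s["ee_rot"],s["joint_positions"],delta((.426,.0128,.009),np.deg2rad(49)))
E
```

```text
[0.42753429 0.01311217 0.06635704] [0.00169778 0.34893112 0.93714601 0.00124683] [-0.41208081  0.30605491  0.33412585  2.26367567 -0.17963793  0.59115072
  0.91474957] (array([0.0035, 0.0023, 0.0027]), array([ 1.1, -1.4, 57.3]))
```

Call:
step_arm(
  steps=[0,0,0,1,-1,25,1,0,0,0,1,-1,42,1,0,0,0,1,-1,52,1,0,0,0,1,-1,56,1,0,0,0,1,-1,56,1],
)

```text
time_s: 26.1
tcp_pos: [0.4249, 0.0128, 0.0088]
ee_rot: [0.0, 0.349, 0.937, 0.0]
contact_force: [-0.3, -0.9, 0.7]
grip_width: 0.087
grasp_force: 0.0
```

```bash
python3 - <<'E'
from h import *
s=manip.get_state(); print(s["tcp_pos"],s["ee_rot"],s["joint_positions"],delta((.426,.0128,.0095),np.deg2rad(49)))
E
```

```text
[0.4248524  0.01281673 0.00883156] [2.03886375e-04 3.48879900e-01 9.37167396e-01 2.12339451e-04] [-0.35357362  0.42396618  0.27147371  2.2974246  -0.25879317  0.44651149
  0.98725633] (array([0.0005, 0.0002, 0.0028]), array([-0.9,  0.7, -0.7]))
```

Call:
step_arm(
  steps=[0,0,0,0,0,0,-1,0,0,0,0,0,0,-1,0,0,0,0,0,0,-1,0,0,0,0,0,0,-1,0,0,0,0,0,0,-1],
)

```text
time_s: 26.6
tcp_pos: [0.4246, 0.0129, 0.0087]
ee_rot: [0.0, 0.349, 0.937, 0.0]
contact_force: [0.1, 0.1, 0.9]
grip_width: 0.0551
grasp_force: 0.0
```

Call:
step_arm(
  steps=[0,0,0,0,0,0,-1,0,0,0,0,0,0,-1,0,0,0,0,0,0,-1,0,0,0,0,0,0,-1],
)

```text
time_s: 27.0
tcp_pos: [0.4246, 0.0129, 0.0086]
ee_rot: [0.0, 0.349, 0.937, 0.0]
contact_force: [0.5, 0.6, 0.5]
grip_width: 0.0438
grasp_force: 20.0
```

Call:
step_arm(
  steps=[0,0,0,0,0,-20,-1,0,0,0,0,0,-60,-1,0,0,0,0,0,-105,-1,0,0,0,0,0,-150,-1,0,0,0,0,0,-190,-1],
)

```text
time_s: 27.5
tcp_pos: [0.4239, 0.0125, 0.2002]
ee_rot: [-0.0, 0.349, 0.937, 0.0]
contact_force: [1.0, 1.5, -2.1]
grip_width: 0.0438
grasp_force: 20.0
```

```bash
python3 - <<'E'
from h import *
s=manip.get_state(); print(s["tcp_pos"],s["grip_width"],delta((.623,-.0146,.18),.0176))
E
```

```text
[0.42386673 0.01249632 0.20022008] 0.043846152037561155 (array([-0.000e+00, -1.000e-04,  8.403e-01]), array([-168.4,  109.7,   20.2]))
```

Call:
step_arm(
  steps=[0,0,0.13,-34,22,0,-1,0,0,0.26,-68,44,0,-1,0,0,0.39,-102,66,0,-1,0,0,0.52,-136,89,0,-1,0,0,0.64,-168,110,0,-1],
)

```text
time_s: 28.0
tcp_pos: [0.6245, -0.0139, 0.1976]
ee_rot: [-0.001, 0.628, 0.778, -0.001]
contact_force: [0.4, -0.9, -2.2]
grip_width: 0.0441
grasp_force: 20.0
```

Call:
step_arm(
  steps=[0,0,0.1,0,0,20,-1,0,0,0.2,0,0,40,-1,0,0,0.2,0,0,60,-1,0,0,0.2,0,0,80,-1,0,0,0.2,0,0,98,-1],
)

```text
time_s: 28.5
tcp_pos: [0.6223, -0.0137, 0.0985]
ee_rot: [-0.001, 0.701, 0.714, -0.001]
contact_force: [0.8, -0.1, -1.5]
grip_width: 0.0436
grasp_force: 20.0
```

Call:
step_arm(
  steps=[0,0,0,0,0,0,-1,0,0,0,0,0,0,-1,0,0,0,0,0,0,-1],
)

```text
time_s: 28.8
tcp_pos: [0.6241, -0.014, 0.1015]
ee_rot: [0.001, 0.701, 0.713, 0.001]
contact_force: [0.2, -0.2, -1.7]
grip_width: 0.0441
grasp_force: 20.0
```

```bash
python3 - <<'E'
from h import *
s=manip.get_state(); print(s["tcp_pos"],s["contact_force"],delta((.623,-.0146,.0839),.0176))
E
```

```text
[ 0.62414303 -0.01400261  0.10145913] [ 0.18880293 -0.23151844 -1.73708728] (array([ 0.0015, -0.    ,  0.0005]), array([-0.6, -1.2, 17.6]))
```

Call:
step_arm(
  steps=[0,0,0,0,-1,6,-1,0,0,0,0,-1,11,-1,0,0,0,0,-1,14,-1,0,0,0,0,-1,16,-1,0,0,0,0,-1,17,-1],
)

```text
time_s: 29.3
tcp_pos: [0.6223, -0.0137, 0.0836]
ee_rot: [-0.0, 0.701, 0.714, -0.0]
contact_force: [-2.9, 0.9, 5.4]
grip_width: 0.0442
grasp_force: 20.0
```

Call:
step_arm(
  steps=[0,0,0,0,0,0,0.4,0,0,0,0,0,0,0.4,0,0,0,0,0,0,0.4,0,0,0,0,0,0,0.4,0,0,0,0,0,0,0.4],
)

```text
time_s: 29.8
tcp_pos: [0.6226, -0.0138, 0.0836]
ee_rot: [0.0, 0.701, 0.714, 0.0]
contact_force: [-0.5, -0.6, 0.2]
grip_width: 0.0604
grasp_force: 0.0
```

Call:
step_arm(
  steps=[0,0,0,0,0,-10,0.4,0,0,0,0,0,-40,0.5,0,0,0,0,0,-85,1,0,0,0,0,0,-130,1,0,0,0,0,0,-150,1],
)

```text
time_s: 30.3
tcp_pos: [0.6246, -0.0146, 0.239]
ee_rot: [0.003, 0.701, 0.713, 0.003]
contact_force: [0.7, -0.4, -0.4]
grip_width: 0.0813
grasp_force: 0.0
```

Call:
step_arm(
  steps=[0,0,0.06,35,-16,0,1,0,0,0.12,70,-32,0,1,0,0,0.18,105,-48,0,1,0,0,0.24,140,-62,0,1,0,0,0.3,170,-75,0,1],
)

```text
time_s: 30.8
tcp_pos: [0.5436, 0.1567, 0.2344]
ee_rot: [-0.0, 0.8, 0.6, 0.001]
contact_force: [-0.2, 0.2, -0.8]
grip_width: 0.0869
grasp_force: 0.0
```

```bash
python3 - <<'E'
from h import *
s=manip.get_state(); print(s["tcp_pos"],s["grip_width"],delta((.47,.30,.23),np.deg2rad(-33)))
E
```

```text
[0.54357062 0.15671156 0.23436096] 0.08687613459793049 (array([ 1.000e-04, -1.400e-03,  2.928e-01]), array([ 117. , -110.7,    4.5]))
```

Call:
step_arm(
  steps=[0,0,0.06,28,-26,0,1,0,0,0.12,56,-53,0,1,0,0,0.18,86,-82,0,1,0,0,0.24,110,-105,0,1,0,0,0.29,117,-111,0,1],
)

```text
time_s: 31.3
tcp_pos: [0.4678, 0.3026, 0.234]
ee_rot: [-0.001, 0.877, 0.481, 0.0]
contact_force: [0.2, 1.1, 0.3]
grip_width: 0.0869
grasp_force: 0.0
```

Call:
step_arm(
  steps=[0,0,0,0,0,0,1,0,0,0,0,0,0,1,0,0,0,0,0,0,1],
)

```text
time_s: 31.6
tcp_pos: [0.4712, 0.2965, 0.2339]
ee_rot: [0.0, 0.878, 0.478, 0.0]
contact_force: [0.1, -0.5, 0.4]
grip_width: 0.0871
grasp_force: 0.0
```

```bash
python3 - <<'E'
from h import *
f=manip.grab_frame("wrist"); bars(f); cv2.imwrite("pics/w7.png",f["img"])
s=manip.get_state(); print(s["tcp_pos"],s["joint_positions"],delta((.4394,.321,.065),np.deg2rad(-33)))
E
```

```text
yellow 3189 [411, 87, 93, 75] centre [624.3 264.5] size [95.  37.3] long-axis deg 1.1
yellow 3293 [462, 165, 91, 60] centre [629.7 149.8] size [74.3 80.5] long-axis deg -89.7
yellow 1239 [601, 178, 39, 47] centre [740.6  90.8] size [54.9 41.3] long-axis deg 70.8
[0.47115233 0.29652992 0.23386304] [-1.13846938  0.2950541   0.62640512  1.83289867 -0.19486289  1.07489921
 -1.01322199] (array([ 0.0003, -0.0003,  0.0021]), array([  3.3, -40. , 168.9]))
```

View pics/w7.png

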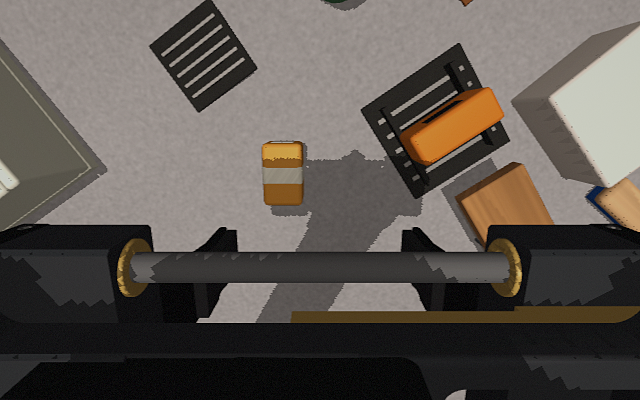

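The wrist view shows the yellow bar at (282,173), square to the fingers. The scraper is upright on the mat at (452,125).

```bash
python3 - <<'E'
from h import *
f=manip.grab_frame("wrist"); c=cast(f,[(283,173.5)],.044)[0]; print(c, delta((c[0],c[1],.065),np.deg2rad(-33)))
E
```

```text
[0.44180969 0.32309347 0.044     ] (array([ 0.0002, -0.0003,  0.0021]), array([  6.2, -38.9, 168.8]))
```

Call:
step_arm(
  steps=[0,0,0,3,-20,40,1,0,0,0,5,-39,80,1,0,0,0,5,-39,120,1,0,0,0,5,-39,160,1,0,0,0,5,-39,165,1],
)

```text
time_s: 32.2
tcp_pos: [0.4376, 0.3207, 0.0646]
ee_rot: [0.001, 0.878, 0.479, -0.004]
contact_force: [-0.6, -0.9, 0.6]
grip_width: 0.0869
grasp_force: 0.0
```

Call:
step_arm(
  steps=[0,0,0,0,0,0,1,0,0,0,0,0,0,1,0,0,0,0,0,0,1],
)

```text
time_s: 32.5
tcp_pos: [0.4418, 0.3241, 0.0707]
ee_rot: [-0.001, 0.878, 0.479, 0.002]
contact_force: [0.5, -0.8, 0.0]
grip_width: 0.0871
grasp_force: 0.0
```

```bash
python3 - <<'E'
from h import *
s=manip.get_state(); print(s["tcp_pos"],delta((.441,.322,.0095),np.deg2rad(-33)))
E
```

```text
[0.44181935 0.32408827 0.07067706] (array([ 0.0009, -0.0041,  0.0037]), array([-2.5,  0.4, 61.2]))
```

Call:
step_arm(
  steps=[0,0,0,-1,0,28,1,0,0,0,-1,0,46,1,0,0,0,-1,0,56,1,0,0,0,-1,0,59,1,0,0,0,-1,0,59,1],
)

```text
time_s: 33.0
tcp_pos: [0.4403, 0.3228, 0.0102]
ee_rot: [-0.0, 0.878, 0.479, 0.001]
contact_force: [0.2, -0.0, 0.2]
grip_width: 0.0873
grasp_force: 0.0
```

Call:
step_arm(
  steps=[0,0,0,0,0,0,-1,0,0,0,0,0,0,-1,0,0,0,0,0,0,-1,0,0,0,0,0,0,-1,0,0,0,0,0,0,-1],
)

```text
time_s: 33.5
tcp_pos: [0.4397, 0.3226, 0.0097]
ee_rot: [-0.0, 0.878, 0.479, 0.0]
contact_force: [-0.2, 0.1, -0.1]
grip_width: 0.0549
grasp_force: 0.0
```

Call:
step_arm(
  steps=[0,0,0,0,0,0,-1,0,0,0,0,0,0,-1,0,0,0,0,0,0,-1,0,0,0,0,0,0,-1],
)

```text
time_s: 33.9
tcp_pos: [0.4397, 0.3225, 0.0096]
ee_rot: [-0.0, 0.878, 0.479, -0.0]
contact_force: [0.1, -0.4, 0.8]
grip_width: 0.0442
grasp_force: 20.0
```

Call:
step_arm(
  steps=[0,0,0,0,0,-20,-1,0,0,0,0,0,-60,-1,0,0,0,0,0,-105,-1,0,0,0,0,0,-150,-1,0,0,0,0,0,-190,-1],
)

```text
time_s: 34.4
tcp_pos: [0.4395, 0.3221, 0.2012]
ee_rot: [-0.0, 0.878, 0.479, 0.0]
contact_force: [0.4, 0.8, -3.1]
grip_width: 0.0439
grasp_force: 20.0
```

```bash
python3 - <<'E'
from h import *
s=manip.get_state(); print(s["tcp_pos"],s["grip_width"],delta((.6209,.1054,.19),.0176))
E
```

```text
[0.4395073  0.32213047 0.20121485] 0.043929653304898585 (array([ 0.    , -0.    , -0.5897]), array([-84. , 269.8,  11.2]))
```

Call:
step_arm(
  steps=[0,0,-0.12,-14,45,0,-1,0,0,-0.24,-28,90,0,-1,0,0,-0.36,-42,135,0,-1,0,0,-0.48,-56,180,0,-1,0,0,-0.59,-70,222,0,-1],
)

```text
time_s: 34.9
tcp_pos: [0.5891, 0.1416, 0.1989]
ee_rot: [-0.0, 0.699, 0.715, -0.0]
contact_force: [-0.0, -0.2, -2.9]
grip_width: 0.044
grasp_force: 20.0
```

```bash
python3 - <<'E'
from h import *
s=manip.get_state(); print(s["tcp_pos"],s["grip_width"],delta((.6209,.1054,.105),.0176))
E
```

```text
[0.58910083 0.14160164 0.19890416] 0.04401610162666494 (array([-0.001 ,  0.0003,  0.005 ]), array([-36.9,  31.1,  93.9]))
```

Call:
step_arm(
  steps=[0,0,0.005,-18,16,0,-1,0,0,0.005,-36,32,20,-1,0,0,0.005,-36,32,50,-1,0,0,0.005,-36,32,80,-1,0,0,0.005,-36,32,94,-1],
)

```text
time_s: 35.4
tcp_pos: [0.6187, 0.1077, 0.102]
ee_rot: [-0.002, 0.703, 0.712, -0.003]
contact_force: [-1.3, 0.4, -2.9]
grip_width: 0.0439
grasp_force: 20.0
```

Call:
step_arm(
  steps=[0,0,0,0,0,0,-1,0,0,0,0,0,0,-1,0,0,0,0,0,0,-1],
)

```text
time_s: 35.7
tcp_pos: [0.6223, 0.1083, 0.1072]
ee_rot: [0.001, 0.702, 0.712, 0.001]
contact_force: [0.8, 0.7, -1.7]
grip_width: 0.0439
grasp_force: 20.0
```

```bash
python3 - <<'E'
from h import *
s=manip.get_state(); print(s["tcp_pos"],s["grip_width"],delta((.6209,.1054,.085),.0176))
E
```

```text
[0.62234808 0.10832594 0.10721933] 0.04387043710590075 (array([ 0.003 , -0.0007, -0.0041]), array([-2.9, -1.6, 22.2]))
```

Call:
step_arm(
  steps=[0,0,-0.002,-2,-1,8,-1,0,0,-0.002,-2,-1,14,-1,0,0,-0.002,-2,-1,18,-1,0,0,-0.002,-2,-1,20,-1,0,0,-0.002,-2,-1,21,-1],
)

```text
time_s: 36.2
tcp_pos: [0.6199, 0.1061, 0.0846]
ee_rot: [-0.0, 0.702, 0.712, -0.0]
contact_force: [-4.2, 0.1, 4.8]
grip_width: 0.0439
grasp_force: 20.0
```

Call:
step_arm(
  steps=[0,0,0,0,0,0,0.4,0,0,0,0,0,0,0.4,0,0,0,0,0,0,0.4,0,0,0,0,0,0,0.4,0,0,0,0,0,0,0.4],
)

```text
time_s: 36.7
tcp_pos: [0.6203, 0.1061, 0.0847]
ee_rot: [0.0, 0.702, 0.712, 0.0]
contact_force: [0.9, -0.6, 0.2]
grip_width: 0.0602
grasp_force: 0.0
```

Call:
step_arm(
  steps=[0,0,0,0,0,-10,0.4,0,0,0,0,0,-40,0.5,0,0,0,0,0,-85,1,0,0,0,0,0,-130,1,0,0,0,0,0,-170,1],
)

```text
time_s: 37.2
tcp_pos: [0.6205, 0.1057, 0.2577]
ee_rot: [0.001, 0.702, 0.712, 0.001]
contact_force: [1.0, -0.1, -0.8]
grip_width: 0.0812
grasp_force: 0.0
```

Call:
step_arm(
  steps=[0,0,-0.1,0,-40,-10,1,0,0,-0.2,0,-80,-20,1,0,0,-0.3,0,-120,-30,1,0,0,-0.4,0,-150,-40,1,0,0,-0.5,0,-170,-40,1],
)

```text
time_s: 37.7
tcp_pos: [0.449, 0.1032, 0.2966]
ee_rot: [0.001, 0.502, 0.865, 0.002]
contact_force: [0.6, 0.1, -0.6]
grip_width: 0.0872
grasp_force: 0.0
```

```bash
python3 - <<'E'
from h import *
s=manip.get_state(); print(s["time_s"],s["tcp_pos"])
f=manip.grab_frame("side"); a=cv2.resize(f["img"][130:330,250:450],(400,400),interpolation=cv2.INTER_CUBIC)
g=manip.grab_frame("scene"); b=cv2.resize(g["img"][155:275,190:390],(400,240),interpolation=cv2.INTER_CUBIC)
cv2.imwrite("pics/fin.png",np.hstack([a,np.vstack([b,np.zeros((160,400,3),np.uint8)])]))
E
```

```text
37.7 [0.44896584 0.10324732 0.29656813]
```

View pics/fin.png

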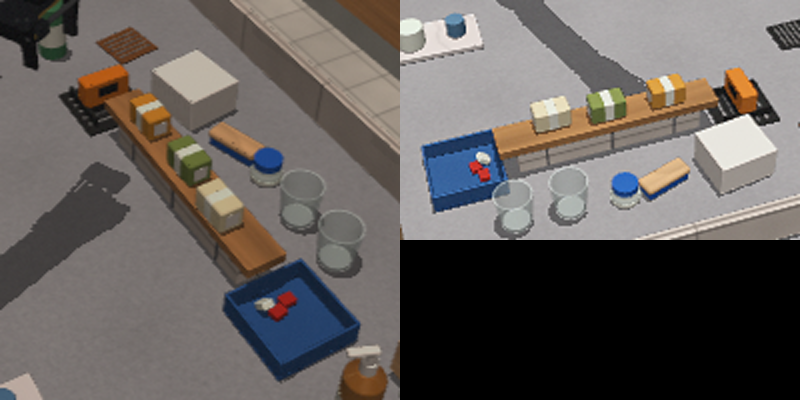

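Both views show the three bars in a row with wide gaps, all three chips in the tray, and the scraper upright in the middle of the mat. I'll hand it in.

Call:
step_arm(
  steps=[0,0,0,0,0,0,1,0,0,0,0,0,0,1,0,0,0,0,0,0,1],
)

```text
time_s: 38.1
tcp_pos: [0.451, 0.1034, 0.2943]
ee_rot: [0.0, 0.504, 0.864, -0.0]
contact_force: [-0.1, -0.0, 0.5]
grip_width: 0.0871
grasp_force: 0.0
```

```bash
python3 -c "
from cell import manip
print(manip.close_job())"
```

```text
the job is handed in; nothing more can be done
None
```

The job is handed in: all three chips were swept into the blue tray, the scraper stands upright in the middle of the black mat, and the three soap bars lie lengthwise in a spaced row along the ledge; the hand-in gave back no verdict.

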